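# Hold a fingerboard up to the sprung stop for the violin maker

## Task

Take the black fingerboard off its wooden rest and lay it flat and straight along the pale violin neck and the rear rest in the jig, narrow end towards the sprung stop but still clear of it. Then slide it up against the rubber pad and push steadily with about 10 newtons, so that the red pointer stands in the green band (never over 20 newtons), and finish while holding it there, still resting flat on the neck, so that I can put the clamps on. Leave the varnish jar, the rosin tin and the little plane where they are.

Things in the scene. Friction and masses are not known exactly. Their poses are not given: they have to be found in the camera images.
- board_mid (a point): Centre (half-way up) of the loose black fingerboard: 200 mm long along its x, 10 mm thick (z up), sides tapering evenly from 34 mm wide at the -x end to 22 mm at the +x (narrow) end, 28 mm at the centre; about 70 g. At the start it lies on the rest, underside 30 mm above the bench, x axis pointing roughly away from the robot.
- board: The same fingerboard; this origin lies at the centre of its underside, 5 mm below board_mid, same axes.
- rest: Fixed wooden rest under the fingerboard at the start: two cross bars 12 mm thick, 70 mm wide (y), 30 mm high, at x = -55 and +55 mm of its origin (on the bench, centre), joined by a strip 18 mm wide and 8 mm high. Between the bars there is free room for the fingers.
- jig: Fixed jig; origin on the bench, x towards the stop. Plywood base 100 wide, 18 thick, x -160 to +190 mm. Along y = 0: pale violin neck (20 wide, level top 75 mm above the bench, x 0 to 100) and dark rear rest (20 wide, x -82.5 to -67.5, same top). Blue portal 90 wide, 110 high at x 145 to 179; from it a white scale plate, 99 mm high, reaches back to x 81 at y 19 to 33.
- neck_top (a point): Point in the plane of the flat neck top, on the jig's centre line, where the neck begins (jig origin raised 75 mm); the jig's axes: x along the neck towards the stop, z up. The fingerboard lies properly when board_mid is on this line, 5 mm above it.
- stop_face (a point): Centre of the rubber pad of the sprung stop (pad 24 mm wide, from 2 to 20 mm above the neck top), on the face that looks to the jig's -x; 80 mm along x from neck_top when the stop is out, moving to +x with it. Axes as the jig.
- stop (a joint): Travel of the sprung stop in m: 0 when fully out, growing as it is pushed in along the jig's +x, end of travel 0.050. Spring 500 N per m without preload: 0.020 is 10 N; the green band is 0.012 to 0.028 (6 to 14 N).
- varnish: Bystander: small amber jar with black lid, 42 mm across, 65 mm high, origin under its centre.
- rosin: Bystander: round red rosin tin, 48 mm across, 22 mm high, origin under its centre.
- plane: Bystander: small brass block plane 75 x 26 mm with a dark wood grip, 37 mm high, origin under its centre.
Mind the look-alikes: they are no part of the job. Of the things like the board, leave any that is blue; of the rest the larger one is meant.

How it is judged (in metres and radians):
On the way:
1. the fingerboard lies flat and straight on the neck and rear rest, narrow end towards the stop, the stop not yet pushed in (z of board_mid in the frame of neck_top between 0.002 and 0.0085 m and y of board_mid in the frame of neck_top between -0.006 and 0.006 m and angle between board_mid's own z axis and vertical below 0.06 rad and angle between the x axis of board_mid and the x axis of neck_top, either way round below 0.08 rad and contact force between board and jig above 0.1 N and x of stop_face in the frame of board_mid above 0.05 m and contact force between board and stop below 0.5 N and value of joint stop below 0.004 m), for 0.2 s.
At the end, for the whole second after the job is handed in: The fingerboard still rests on the neck (touching it, centre 2 to 8.5 mm above the neck top), within 6 mm of the centre line, straight within 0.08 rad and level within 0.06 rad, narrow end to the stop, at rest, and its end presses the stop with 6 to 14 N through the last second (z of board_mid in the frame of neck_top between 0.002 and 0.0085 m and y of board_mid in the frame of neck_top between -0.006 and 0.006 m and angle between board_mid's own z axis and vertical below 0.06 rad and angle between the x axis of board_mid and the x axis of neck_top, either way round below 0.08 rad and contact force between board and jig above 0.1 N and x of stop_face in the frame of board_mid above 0.05 m and contact force between board and stop between 6 and 14 N and linear speed of board below 0.01 m/s); the arm keeps its last pose, push and grip.
It fails at once if the stop is pushed with more than 20 N (contact force between anything else and stop above 20 N).
It fails at once if the varnish is disturbed (distance of varnish from where it was at the start of the episode above 0.015 m or angle between varnish's own z axis and vertical above 0.3 rad).
It fails at once if the rosin is disturbed (distance of rosin from where it was at the start of the episode above 0.015 m or angle between rosin's own z axis and vertical above 0.3 rad).
It fails at once if the plane is disturbed (distance of plane from where it was at the start of the episode above 0.015 m or angle between plane's own z axis and vertical above 0.3 rad).
It also fails if it takes over 48 s, if anything falls off the work surface, if the arm or the gripper's body presses on something with over 40 N, if the wrist force passes 120 N, or if a joint passes its speed limit or range.

## Robot

A 6-joint arm with a two-finger parallel gripper is mounted at the origin on the work surface. World frame = base frame: x ahead of the robot, y to its left, z up, the work surface at z = 0. Lengths are in mm, angles in rad, forces in N, time in s.
With the tool pointing down it reaches from about 400 to 825 mm from the base axis. Payload 7 kg.
Tool frame: the origin (TCP) lies at the very end of the fingers, on their centre line; the grasp point (between the pads) lies 19 mm behind it; z points along the fingers, y is the direction in which the jaws open and shut (so a half turn about z gives the same grasp; the last joint's range is limited). The gripper opens to 88 mm and grips with 3 to 60 N. Pads are 19 mm wide; open, the fingers measure 130 mm over their backs; the gripper's body (78 mm by 193 mm) begins 47 mm behind the grasp point.
Start: joints at [-0.972, 0.359, 0.012, 0, -1.224, -0.288], TCP at [206.402, -642.646, 226.561] pointing down, gripper open.
Joint ranges: [-3.07, 3.07], [-1.43, 2.12], [-1.02, 1.25], [-3.03, 1.67], [-3.05, -0], [-3.03, 3.03]. Speed limits (rad/s): [2.39, 2.39, 3.01, 3.14, 3.14, 3.14].

## Interface

Orientations are given as a unit quaternion [x, y, z, w].
In Python, from plant import bot gives the robot as it stands. Calls block until the motion is done:
- bot.move_ptp(position, orientation): joint-space move of the TCP to a pose.
- bot.line_to(position, velocity=150, ori=None): straight line of the TCP; ori=None keeps the orientation; velocity is the mean speed in mm/s.
- bot.move_joints(angles): joint-space move.
- bot.move_gripper(opening, force=None): finger opening in mm; force is the grip in N (None keeps the last); returns when the fingers have stopped.
- bot.pause(seconds).
- bot.solve_ik(position, orientation): joint angles nearest the present ones, or None.
- bot.read_state(): the state.
- bot.camera(name): name is "scene" or "top" or "wrist"; returns the picture (480x640x3 uint8, red, green, blue); there is no depth.
- bot.get_calibration(name): a dict with "fx", "fy", "cx", "cy" (pixels), "view" (4x4, takes a point from world to camera coordinates); the wrist camera has in their place "T_tool_cam" (4x4, takes a point from camera to tool coordinates, whose origin is the TCP and whose axes are the flange's). Camera axes: x right, y up, looking along -z (the intrinsics and any distortion apply to the point x, -y, -z); pixel columns grow to the right and rows downward; lengths in mm; the calibration is good to about 2 mm. A picture is of the moment at which its call begins: read the wrist's pose just before it. get_calibration takes no time and is no camera call.
A pose or a line that the arm cannot do raises bot.Unreachable and nothing moves.
- bot.close_job(): hands the job in, once; it reports no verdict.
The state is a dict: "t": time; "joint_pos": joint angles; "qvel": joint speeds; "tau": joint torques, N m; "tcp_pos": TCP position; "eef_rot": TCP orientation; "contact_force": force on the tool from outside, world axes, zero at the start; "moment": the same for the moment, N m; "width": finger opening in mm.
Only numpy, scipy, OpenCV 4.12 (cv2) and the standard library are available. Lean on these libraries where they do the work, as an engineer would, in place of code of your own. Each camera call takes 0.05 s, during which the arm holds its last target. There are 200 camera calls.

## Working session

There is one attempt and no reset: what is moved stays moved. The work goes in short steps, each a Python script; the robot and the scene stay as the last script left them, time stands still between calls to the robot, and variables do not carry over. Pictures are saved under pics/ and viewed, about 8 in all and at most 12, crops included, and the job is handed in when it is done.

```bash
ls; mkdir -p pics
python3 - <<'E'
from plant import bot
import cv2,numpy as np
for n in ("top","scene"):
    im=bot.camera(n); cv2.imwrite(f"pics/{n}0.png",im[:,:,::-1])
    c=bot.get_calibration(n); print(n,{k:np.round(np.array(v),3).tolist() for k,v in c.items() if not isinstance(v,str)})
print(bot.get_calibration("wrist"))
s=bot.read_state();print(s['t'],s['tcp_pos'],s['eef_rot'],s['contact_force'],s['width'])
E
```

```text
pics
top {'fx': 506.206, 'fy': 506.206, 'cx': 328.171, 'cy': 244.554, 'view': [[0.029, -1.0, 0.002, -43.021], [0.99, 0.029, 0.137, -513.961], [-0.137, -0.002, 0.991, -1068.873], [0.0, 0.0, 0.0, 1.0]]}
scene {'fx': 475.23, 'fy': 475.23, 'cx': 318.355, 'cy': 236.582, 'view': [[-0.352, 0.936, 0.014, 214.904], [-0.721, -0.28, 0.634, 302.874], [0.598, 0.213, 0.773, -1292.78], [0.0, 0.0, 0.0, 1.0]]}
{'fx': 416.8878564214291, 'fy': 416.8878564214291, 'cx': 317.50584242742076, 'cy': 226.62925234283662, 'T_tool_cam': array([[ 4.73550015e-04,  9.69566923e-01,  2.44825975e-01,
         6.59347181e+01],
       [ 9.99999831e-01, -3.76735083e-04, -4.42273575e-04,
         2.08580622e-01],
       [-3.36579295e-04,  2.44826143e-01, -9.69566938e-01,
        -1.57261251e+02],
       [ 0.00000000e+00,  0.00000000e+00,  0.00000000e+00,
         1.00000000e+00]])}
0.1 [ 206.26930452 -642.23651737  225.72806787] [-1.54740592e-01  9.87954846e-01  7.30938231e-04 -1.94116047e-04] [-0.12071266 -0.15356155 -0.7074334 ] 87.34273462205397
```

View pics/top0.png

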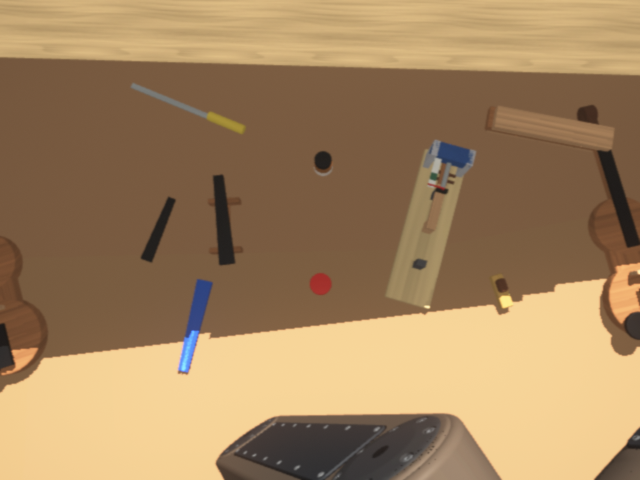

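View pics/scene0.png

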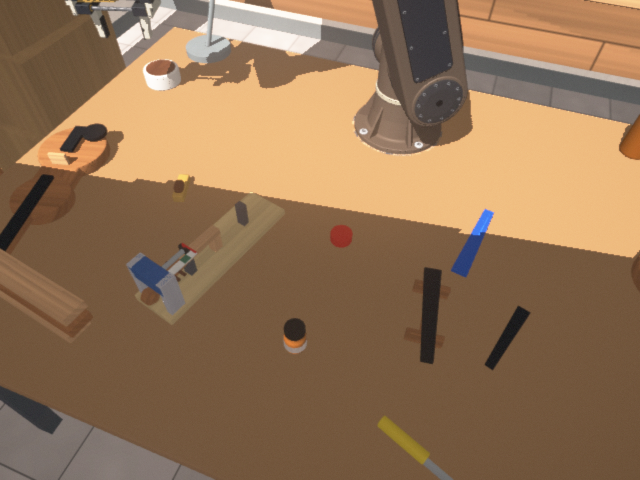

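The top view shows the real board on its bars at about (219,176)–(227,264). The loose smaller black one is at (158,230) and the blue one at (196,325). The jig runs from its base end at (410,302) to the portal at (452,155). The jar is at (322,161), the tin at (320,284) and the plane at (502,291).

```bash
cat > h.py <<'E'
from plant import bot
import cv2,numpy as np
from scipy.spatial.transform import Rotation as R
F=np.diag([1,-1,-1.])
def cam(name,st=None):
    c=bot.get_calibration(name); K=np.array([[c['fx'],0,c['cx']],[0,c['fy'],c['cy']],[0,0,1]])
    if name=='wrist':
        T=np.eye(4);T[:3,:3]=R.from_quat(st['eef_rot']).as_matrix();T[:3,3]=st['tcp_pos']
        V=np.linalg.inv(T@np.array(c['T_tool_cam']))
    else: V=np.array(c['view'])
    return K,V
def px2w(KV,uv,z):
    K,V=KV; o=-V[:3,:3].T@V[:3,3]; d=V[:3,:3].T@F@np.linalg.inv(K)@np.array([*uv,1.])
    return o+d*(z-o[2])/d[2]
def w2px(KV,P):
    K,V=KV; p=(K@F@(V[:3,:3]@np.atleast_2d(P).T+V[:3,3:])); return (p[:2]/p[2]).T
def down(yaw): # tool z down, tool x along yaw, tool y = jaws
    c,s=np.cos(yaw),np.sin(yaw); return R.from_matrix(np.array([[c,s,0],[s,-c,0],[0,0,-1]])).as_quat()
def shot(name,fn):
    st=bot.read_state(); im=bot.camera(name); cv2.imwrite(f'pics/{fn}.png',im[:,:,::-1]); np.savez(f'pics/{fn}.npz',eef_rot=st['eef_rot'],tcp_pos=st['tcp_pos']); return st
E
python3 - <<'E'
from h import *
k=cam('top')
for n,p,z in [('wide',(227,264),40),('narrow',(219,176),40),('small a',(147,260),0),('jigend L',(387,296),18),('jigend R',(429,306),18),('plane',(502,291),15),('jar',(322,161),65),('tin',(320,284),22),('portal',(455,147),110),('rear',(420,264),75),('blue1',(205,283),10)]: print(n,px2w(k,p,z).round())
im=cv2.imread('pics/top0.png')
cv2.imwrite('pics/c1.png',cv2.resize(im[130:320,370:520],None,fx=4,fy=4,interpolation=2)[:,:600][:,:])
print(R.from_quat(bot.read_state()['eef_rot']).as_matrix().round(2))
E
```

```text
wide [466. 189.  40.]
narrow [660. 218.  40.]
small a [473. 377.   0.]
jigend L [ 408. -160.   18.]
jigend R [ 389. -252.   18.]
plane [ 426. -413.   15.]
jar [694.  -9.  65.]
tin [429. -13.  22.]
portal [ 718. -287.  110.]
rear [ 474. -221.   75.]
blue1 [425. 241.  10.]
[[-0.95 -0.31 -0.  ]
 [-0.31  0.95  0.  ]
 [ 0.    0.   -1.  ]]
```

Run:
```python
from h import *
yj=np.pi-.2
bot.move_ptp([530,-235,230],down(yj)); bot.pause(.2); shot('wrist','wj')
bot.move_ptp([535,200,230],down(np.pi+.147)); bot.pause(.2); s=shot('wrist','wb')
print(s['t'],s['tcp_pos'],s['joint_pos'])
for n in('wj','wb'):
    im=cv2.imread(f'pics/{n}.png'); cv2.imwrite(f'pics/{n}z.png',cv2.resize(im,(800,600),interpolation=2))
```

```text
4.0333 [535.29558512 199.15911166 230.00667292] [ 6.98666727e-01  1.86520011e-01 -2.16727682e-01  1.29329610e-05
 -1.16755537e+00 -2.12389233e+00]
```

View pics/wjz.png

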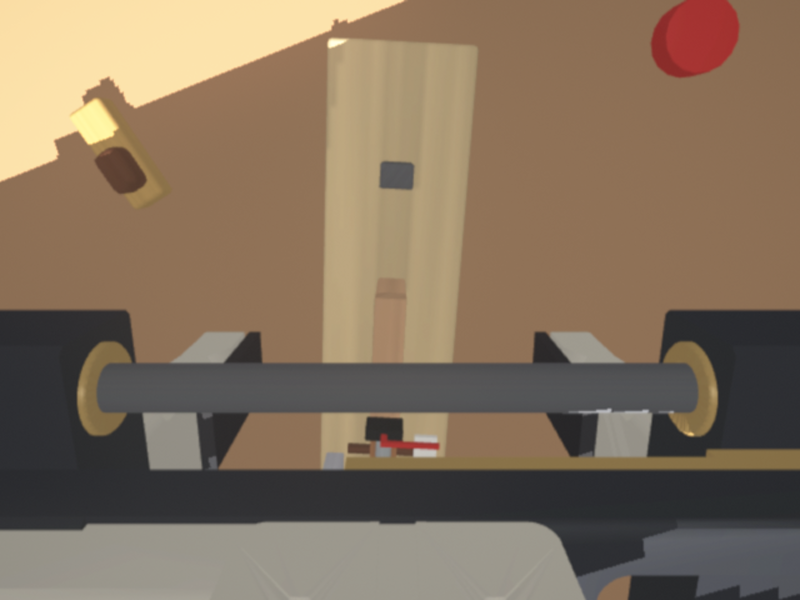

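View pics/wbz.png

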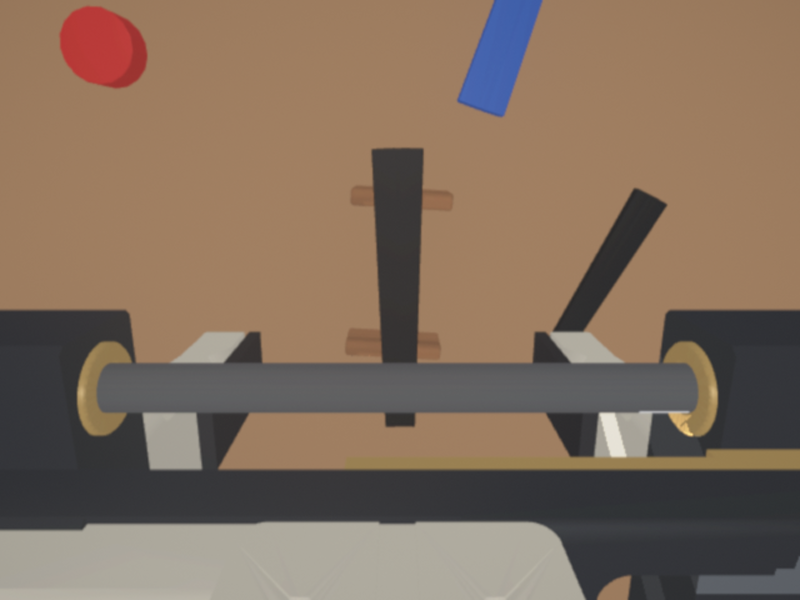

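The jig picture shows the rear-rest top at about (380–413, 162–188), the neck starting at row 297 and the pad at (384,430). The board picture shows the board from (372–423,149) to (386–414,427). I'll enlarge both for exact corners.

Run:
```python
import cv2,numpy as np
a=cv2.imread('pics/wj.png')[115:295,255:355]   # x4 -> 400x720
b=cv2.imread('pics/wb.png')[105:355,270:370]
A=cv2.resize(a[:150],(400,600),interpolation=2)           # jig 4x rows115-265
B=cv2.resize(b,(240,600),interpolation=2)           # 2.4x
g=lambda im:(np.clip((im/255.)**.6,0,1)*255).astype('uint8')
cv2.imwrite('pics/z1.png',np.hstack([g(A),g(B)]))
```

```text
(no output)
```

View pics/z1.png

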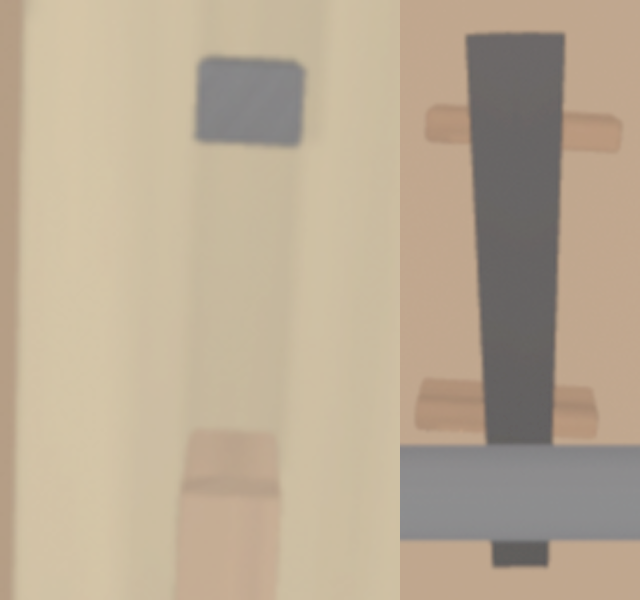

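```bash
cat > fit.py <<'E'
from h import *
from scipy.optimize import least_squares
def fit(fn,pts,mod,z,x0):
    KV=cam('wrist',np.load(f'pics/{fn}.npz')); W=np.array([px2w(KV,p,z)[:2] for p in pts]); m=np.array(mod,float)
    rot=lambda a:np.array([[np.cos(a),-np.sin(a)],[np.sin(a),np.cos(a)]])
    f=lambda q:((m@rot(q[2]).T+q[:2])-W).ravel()
    r=least_squares(f,x0); return r.x,r.fun.reshape(-1,2).round(1).tolist()
E
python3 - <<'E'
from fit import *
J=[(200,57),(303,60),(195,142),(301,147),(182,488),(281,493)]
J=[(255+x/4-.4,115+y/4-.4) for x,y in J]
m=[(-82.5,-10),(-82.5,10),(-67.5,-10),(-67.5,10),(0,-10),(0,10)]
print(fit('wj',J,m,75,[547,-235,-.2]))
B=[(66,34),(165,33),(92,566),(149,566)]
B=[(270+x/2.4-.3,105+y/2.4-.3) for x,y in B]
m=[(-100,-17),(-100,17),(100,-11),(100,11)]
print(fit('wb',B,m,40,[563,203,.147]))
E
```

```text
(array([ 5.50527008e+02, -2.43535704e+02, -2.47975054e-01]), [[-0.4, -0.5], [0.3, 0.6], [-0.6, -0.1], [-0.5, 0.3], [0.5, -0.5], [0.6, 0.3]])
(array([5.65751642e+02, 2.05178744e+02, 1.55881285e-01]), [[-0.8, -0.5], [-0.9, 0.2], [1.0, 0.1], [0.8, 0.2]])
```

Run:
```python
from h import *
by=.156; c=np.array([565.75,205.18])+(-5)*np.array([np.cos(by),np.sin(by)])
q=down(np.pi+by)
bot.move_ptp([*c,100],q); bot.move_gripper(60)
bot.line_to([*c,18],100); bot.pause(.15)
s=bot.read_state(); print(s['t'],s['tcp_pos'],s['contact_force'])
bot.move_gripper(10,45); s=bot.read_state(); print(s['t'],s['width'],s['tcp_pos'],s['contact_force'])
bot.line_to([*c,130],120)
jy=-.248; u=np.array([np.cos(jy),np.sin(jy)]); o=np.array([550.53,-243.54])
p=o-35*u
bot.move_ptp([*p,130],down(np.pi+jy)); bot.pause(.3)
s=shot('wrist','w2'); shot('top','t2'); print(s['t'],s['width'],s['tcp_pos'],p,s['contact_force'])
a=cv2.imread('pics/w2.png')[60:300,200:460]; t=cv2.imread('pics/t2.png')[130:320,370:500]
cv2.imwrite('pics/z2.png',np.hstack([cv2.resize(a,(487,450),interpolation=2),cv2.resize(t,(308,450),interpolation=2)]))
```

```text
6.4917 [561.22455577 204.70905946  18.78499811] [ 0.1278942  -0.28013938 -0.30224433]
7.125 27.275458943721965 [560.79021204 204.39719166  18.02494002] [-1.22643501 -0.66690133  1.21264194]
10.1333 27.921289527393885 [ 516.87685673 -234.39820887  129.99218938] [ 516.6008148  -234.94870257] [-0.1559707  -0.48198849 -0.66406217]
```

View pics/z2.png

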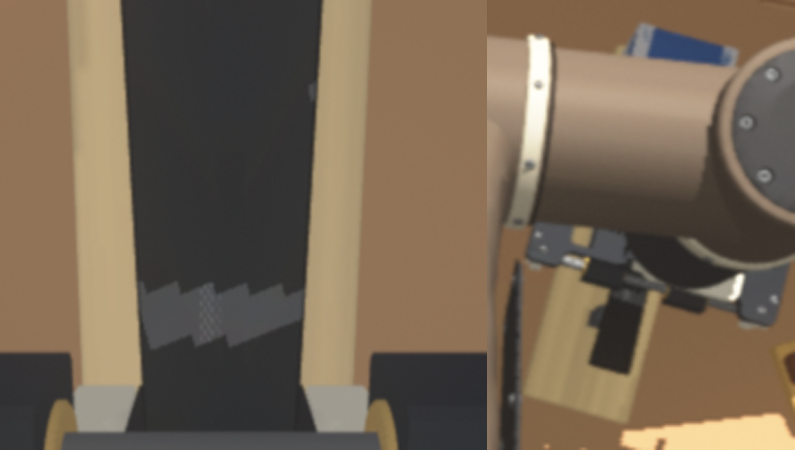

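The board is held straight: its edges are symmetric about the image centre and centred over the jig base within about 1 mm. Next I'll lower it under force control.

Run:
```python
from h import *
jy=-.248; u=np.array([np.cos(jy),np.sin(jy)]); o=np.array([550.53,-243.54])
p=o-35*u
bot.line_to([*p,70],80); bot.pause(.2); f0=bot.read_state()['contact_force']; print('f0',f0)
z=66
while z>59:
    bot.line_to([*p,z],20); bot.pause(.1); s=bot.read_state(); f=s['contact_force']-f0
    print(round(z,1),round(s['tcp_pos'][2],2),f.round(2),round(s['t'],2))
    if f[2]>2.5: break
    z-=.5
bot.pause(.4); s=bot.read_state();print(s['tcp_pos'],(s['contact_force']-f0).round(2),s['moment'],s['t'],s['width'])
shot('scene','s3'); im=cv2.imread('pics/s3.png')[180:330,110:310]
shot('wrist','w3'); w=cv2.imread('pics/w3.png')[60:300,200:460]
cv2.imwrite('pics/z3.png',np.hstack([cv2.resize(im,(500,375),interpolation=2),cv2.resize(w,(300,375))]))
```

```text
f0 [-0.15104089 -0.10428712 -0.52198524]
66 65.96 [-0.54  0.52  1.18] 11.78
65.5 65.52 [-0.13  0.43 -0.27] 12.13
65.0 65.02 [ 0.25 -0.63  0.23] 12.48
64.5 64.48 [ 0.15 -0.55  0.08] 12.83
64.0 64.01 [ 0.99 -0.99 -0.1 ] 13.18
63.5 63.5 [1.   0.07 0.09] 13.53
63.0 63.04 [0.43 1.21 0.34] 13.88
62.5 62.99 [-0.8   1.17  6.81] 14.23
[ 516.67547611 -234.98663614   63.01568572] [-1.39  2.51  6.37] [ 0.47938748  0.60409598 -0.02527463] 14.6333 28.112429540600314
```

View pics/z3.png

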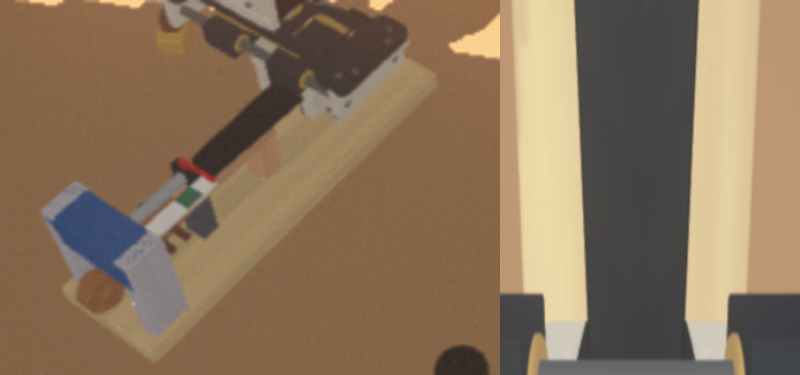

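The pointer is still out, the board tip is short of the pad, and contact came at TCP z 63.0 as predicted. I'll open briefly so the board seats itself, regrip, then slide it to the stop.

Run:
```python
from h import *
jy=-.248; u=np.array([np.cos(jy),np.sin(jy)]); o=np.array([550.53,-243.54])
bot.move_gripper(38); bot.pause(.4); f0=bot.read_state()['contact_force']; print('f0',f0)
s=bot.read_state(); print(s['tcp_pos'])
bot.move_gripper(10,50); bot.pause(.2); s=bot.read_state(); print('regrip',s['width'],(s['contact_force']-f0).round(2),s['t'])
z=62.3
def rep(d,n=1):
    F=[]
    for _ in range(6): bot.pause(.03); F.append(bot.read_state()['contact_force']-f0)
    f=np.mean(F,0); s=bot.read_state(); ax=-f[:2]@u
    print(d,'ax',ax.round(2),'lat',(f[0]*-u[1]+f[1]*u[0]).round(2),'z',f[2].round(2),'along',((s['tcp_pos'][:2]-o)@u).round(2),s['tcp_pos'][2].round(2),round(s['t'],2)); return ax
for d in [-35,-31,-28,-26,-24,-22,-20,-16,-12]:
    bot.line_to([*(o+d*u),z],20); a=rep(d)
    if a>9: break
np.savez('st.npz',f0=f0,d=d,z=z)
```

```text
f0 [ 0.46054681 -0.54056725 -0.36497578]
[ 516.61094176 -234.94482069   62.48475315]
regrip 27.905117331670414 [-0.31  0.82 -0.01] 16.15
-35 ax 2.48 lat 1.26 z 4.47 along -34.99 62.49 16.6
-31 ax 5.6 lat 1.15 z 8.46 along -32.02 62.46 17.15
-28 ax 5.75 lat 0.55 z 8.36 along -29.07 62.45 17.65
-26 ax 6.25 lat -0.19 z 8.72 along -27.22 62.46 18.1
-24 ax 6.04 lat 0.09 z 8.85 along -25.19 62.46 18.55
-22 ax 7.47 lat 0.35 z 10.39 along -23.68 62.45 19.0
-20 ax 10.0 lat 0.59 z 11.88 along -22.33 62.47 19.45
```

Run:
```python
from h import *
jy=-.248; u=np.array([np.cos(jy),np.sin(jy)]); o=np.array([550.53,-243.54])
st=np.load('st.npz'); f0=st['f0']; z=float(st['z']); d=float(st['d'])
def rep():
    F=[]
    for _ in range(6): bot.pause(.03); F.append(bot.read_state()['contact_force']-f0)
    f=np.mean(F,0); s=bot.read_state(); ax=-f[:2]@u
    print(d,round(z,2),'ax',ax.round(2),'lat',(f[0]*-u[1]+f[1]*u[0]).round(2),'z',f[2].round(2),'along',((s['tcp_pos'][:2]-o)@u).round(2),s['tcp_pos'][2].round(2),round(s['t'],2)); return ax,f[2]
a,fz=rep()
for _ in range(9):
    if fz>4.5: z+=min(.4,(fz-3)/14)
    elif fz<2: z-=.1
    d+=2.5 if a<11 else 0
    bot.line_to([*(o+d*u),z],15); a,fz=rep()
    if a>13: break
np.savez('st.npz',f0=f0,d=d,z=z)
shot('scene','s4'); im=cv2.imread('pics/s4.png')[190:320,110:283]
cv2.imwrite('pics/z4.png',cv2.resize(im,(799,600),interpolation=2))
```

```text
-20.0 62.3 ax 9.57 lat 0.57 z 12.38 along -22.3 62.44 19.65
-17.5 62.7 ax 6.78 lat 0.52 z 7.12 along -19.34 62.47 20.17
-15.0 62.99 ax 7.72 lat 0.51 z 6.42 along -17.39 62.49 20.68
-12.5 63.24 ax 8.49 lat 0.51 z 6.41 along -15.39 62.49 21.2
-10.0 63.48 ax 9.07 lat 0.31 z 5.71 along -13.31 62.48 21.72
-7.5 63.68 ax 10.24 lat 0.8 z 5.65 along -11.35 62.47 22.23
-5.0 63.87 ax 11.49 lat 0.9 z 5.43 along -9.32 62.49 22.75
-5.0 64.04 ax 10.97 lat 0.81 z 4.01 along -9.27 62.52 23.2
-2.5 64.04 ax 13.06 lat 1.18 z 6.59 along -7.59 62.48 23.72
```

View pics/z4.png

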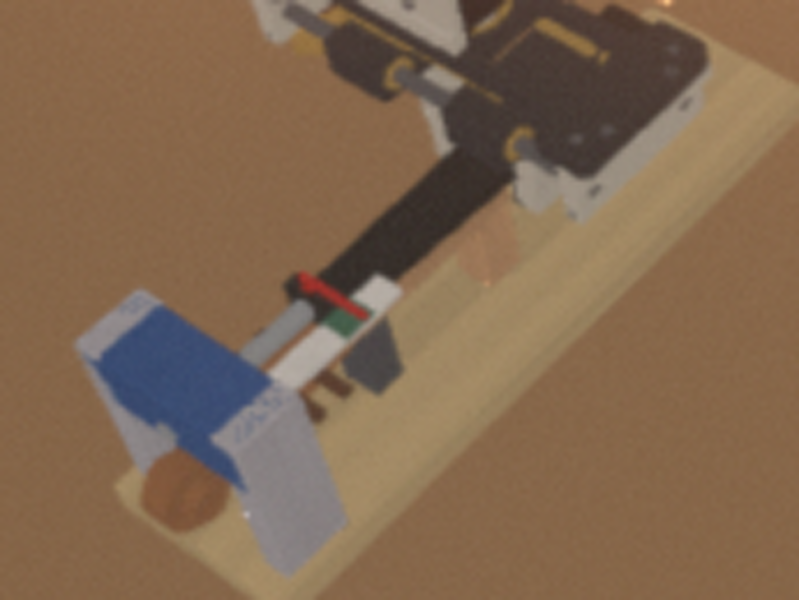

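The red pointer has just reached the near edge of the green, with its tip at about (368,316) in the crop and green from there on. I'll compute the travel from its shift between the two scene pictures.

Run:
```python
from h import *
jy=-.248; u=np.array([np.cos(jy),np.sin(jy),0]); n=np.array([-u[1],u[0],0]); o=np.array([550.53,-243.54,0])
k=cam('scene')
P=lambda x,y,z:o+x*u+y*n+[0,0,z]
a=w2px(k,[P(80,0,95),P(90,0,95),P(100,0,95)]); print(a)
def red(f):
    im=cv2.imread(f'pics/{f}.png').astype(int); b,g,r=im[...,0],im[...,1],im[...,2]
    m=(r>110)&(g<.4*r)&(b<.45*r); m[:230]=0;m[285:]=0;m[:,:160]=0;m[:,215:]=0
    y,x=np.nonzero(m); return np.array([x.mean(),y.mean()]),len(x)
r0,r1=red('s3'),red('s4'); s0=red('scene0'); print(s0,r0,r1)
e=(a[2]-a[0])/20; print('travel',(r1[0]-r0[0])@e/(e@e), (r1[0]-s0[0])@e/(e@e))
```

```text
[[185.85599688 244.94157826]
 [182.04560084 248.33592492]
 [178.19006722 251.77048069]]
(array([186.        , 246.52941176]), 17) (array([186.90909091, 246.86363636]), 22) (array([179.82608696, 252.60869565]), 23)
travel 17.747612304050087 16.85831009882518
```

Run:
```python
from h import *
jy=-.248; u=np.array([np.cos(jy),np.sin(jy)]); o=np.array([550.53,-243.54])
st=np.load('st.npz'); f0=st['f0']; z=float(st['z'])+.2; d=float(st['d'])+2.3
bot.line_to([*(o+d*u),z],10)
for _ in range(3):
    bot.pause(.4); s=bot.read_state(); f=s['contact_force']-f0
    print('ax',(-f[:2]@u).round(2),f.round(2),'along',((s['tcp_pos'][:2]-o)@u).round(2),s['tcp_pos'][2],s['width'],R.from_quat(s['eef_rot']).as_matrix()[:,2].round(4),round(s['t'],2))
shot('scene','s5'); im=cv2.imread('pics/s5.png')[200:290,130:240]
w=(shot('wrist','w5'),cv2.imread('pics/w5.png')[60:300,200:460])[1]
cv2.imwrite('pics/z5.png',np.hstack([cv2.resize(im,(440,360),interpolation=2),cv2.resize(w,(360,360))]))
def red(f):
    im=cv2.imread(f'pics/{f}.png').astype(int); b,g,r=im[...,0],im[...,1],im[...,2]
    m=(r>110)&(g<.4*r)&(b<.45*r); m[:230]=0;m[285:]=0;m[:,:160]=0;m[:,215:]=0
    y,x=np.nonzero(m); return np.array([x.mean(),y.mean()])
e=np.array([178.19-185.856,251.77-244.942])/20; print('travel',(red('s5')-red('s3'))@e/(e@e),(red('s5')-red('scene0'))@e/(e@e))
```

```text
ax 13.71 [-12.8    5.3    6.51] along -5.65 62.513416419897396 27.705044482436364 [-0.0098  0.0022 -0.9999] 24.55
ax 13.38 [-12.7    4.32   6.83] along -5.62 62.50250660671383 27.723096333448197 [-0.0097  0.0022 -1.    ] 24.95
ax 13.5 [-12.76   4.6    6.71] along -5.6 62.53628510248531 28.05811273621196 [-0.0097  0.0022 -1.    ] 25.35
travel 19.511085236168476 18.621618760288037
```

View pics/z5.png

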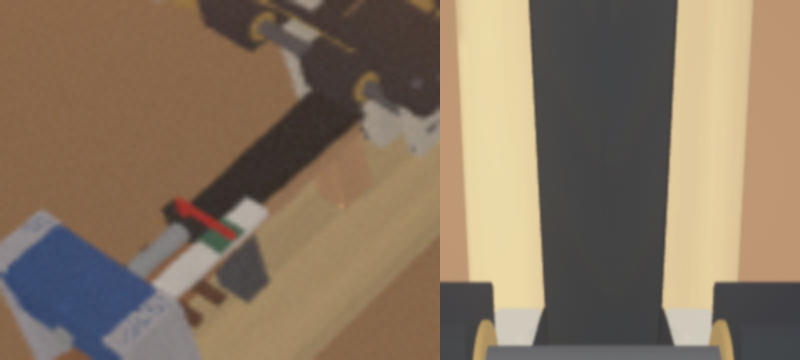

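The pointer now stands inside the green at about (228,230). The travel measures about 19 mm, and the board is still centred and straight.

```bash
python3 -c "
from plant import bot
print(bot.close_job())"
```

```text
the job is handed in; nothing more can be done
None
```

I took the fingerboard off its rest and laid it on the neck and rear rest about 10 mm short of the pad. I opened the gripper briefly so it could seat itself, then gripped it again and slid it against the pad. I handed the job in while the arm was still holding the push, after about 25 s of the 48 s allowed. No verdict was reported.

**Last checks before handing in:**
- **Stop:** the red pointer is in the green band. Two image measurements put the travel at 18.6 and 19.5 mm, and the arm's own position gives a similar figure, so the push is about 9.5 N.
- **Wrist force:** it reads 13.5 N along the neck, more than the spring alone. I put the difference down to the board rubbing on the neck, since it is being pressed down with about 6.7 N. The wrist never read over 14 N along the neck, so the stop stayed well under 20 N.
- **Fit:** the tool is tilted 0.01 rad and its height has not changed since the second grip. In the last wrist picture the board is centred and straight on the jig.
- **Bystanders:** I never went near the varnish jar, rosin tin or plane, but I did not check them in a final picture.

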